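# Clear the bottle, then draw the photometer's filter slide

## Task

An amber reagent bottle has been left standing in front of the photometer's filter slide: move it upright onto the blue spill tray first. Then draw the filter slide out of its slot by the orange tab, straight and level and without forcing it, and lay it flat, tab up, in the white tray. Set both things down rather than dropping them, keep the bottle upright throughout, and leave everything else on the bench where it is.

Things in the scene. Friction and masses are not known exactly. Their poses are not given: they have to be found in the camera images.
- photometer: white and grey bench photometer, fixed to the bench, 200 mm deep (x) x 160 wide (y), 90 high. Origin at the centre of its underside, z up; its front face, 100 mm from the origin, looks along its own -x, and in the middle of that face is the slot from which the slide is drawn along the photometer's -x
- slot (a point): mouth of the slide's channel, between two blue lines on the front face: this point is in the plane of the front face, mid-width, on the channel's floor (30 mm above the bench). Axes as the photometer's. The channel is 36.5 mm wide (y), 10 mm high, 80 mm deep, closed on top
- slide: the loose filter slide (about 80 g): a dark steel plate 120 mm long (x) x 34 wide (y) x 8 thick with three coloured filter windows, and an upright orange tab near its -x end (see slide_grip). It starts inside the channel, about 70 mm of it inserted, its underside on the channel's floor, its axes along the photometer's; the tab end sticks out about 50 mm. Origin at the centre of the plate's underside, z up
- slide_grip (a point): the point to grasp on the slide's orange tab, on its centre line, axes as the slide's. The tab is 24 mm long (x) x 12 mm thick (y) and stands from 8 to 48 mm above the plate's underside; this point is 34 mm above the underside and 45 mm from the plate's middle towards its -x end. The tab is pinched across its 12 mm (y)
- slide_mid (a point): the centre of the slide's plate (mid-length, mid-width, 4 mm above its underside), axes as the slide's
- reagent: the obstacle: small amber bottle with a white cap and a paper label, 50 mm in diameter, 100 mm high including its cap, about 220 g, standing in the slide's path with its centre 110 to 135 mm in front of the front face. Origin at the centre of its underside, z up
- reagent_mid (a point): the same bottle's centre, half-way up (50 mm above its underside): the straight-sided body is grasped at or just below this height
- spill_tray: the blue square tray for the bottle, fixed, 130 x 130 mm outside, 14 mm high, walls 4 mm. Origin at the centre of its underside, axes along its sides
- spill_tray_in (a point): centre of the blue tray's inner floor
- slide_tray: the white tray for the slide, fixed, 180 (x) x 120 (y) mm outside, 14 mm high, walls 4 mm. Origin at the centre of its underside, x along its long side. The blue and the white tray may change places
- slide_tray_in (a point): centre of the white tray's inner floor, axes as the tray's; the inside measures 172 x 112 mm
- beaker: bystander: empty glass beaker, 68 mm across, 90 mm high, origin under its centre
- stock_jar: bystander: clear jar with blue cap, 60 mm across, 80 mm high, origin under its centre
- brown_bottle: bystander: larger amber bottle with black cap, 64 mm across, 150 mm high, origin under its centre
- spatula: bystander: thin steel lab spatula lying on the bench, 180 mm long (x) and up to 14 mm wide, origin under its middle
- weigh_dish: bystander: small white ceramic dish, 60 mm across, 22 mm high, origin under its centre
- red_vial: bystander: small red vial with white cap, 32 mm across, 60 mm high, origin under its centre
Not all that is in view belongs to the job. Leave any purple look-alike of the reagent alone.

How it is judged:
By the outcome, as a careful person would: the job done as asked, in the order asked, and still so for the second after the job is handed in, with the robot touching nothing.
It also fails if it takes over 69 s, if anything falls off the work surface, if the arm or the gripper's body presses on something with over 40 N, if the wrist force passes 120 N, or if a joint passes its speed limit or range.

## Robot

A 7-joint arm with a two-finger parallel gripper is mounted at the origin on the work surface. World frame = base frame: x ahead of the robot, y to its left, z up, the work surface at z = 0. Lengths are in m, angles in rad, forces in N, time in s.
With the tool pointing down it reaches from about 0.425 to 0.925 m from the base axis. Payload 6.8 kg.
Tool frame: the origin (TCP) lies on the mounting face of the last link; the fingertips stand 173 mm ahead of it and the grasp point (between the pads) lies 155 mm ahead of it; z points along the fingers, y is the line along which they close (so a half turn about z gives the same grasp; the last joint's range is limited). The gripper opens to 85 mm and grips with 20 to 120 N. Pads are 22 mm wide; open, the fingers measure 114 mm over their backs; the gripper's body (76 mm by 85 mm) begins 54 mm behind the grasp point. The pads swing forward as they close: fully open they stand 13 mm farther back than shut.
Start: joints at [-1.224, 0.477, 0.022, 1.555, -0.011, 1.109, -0.083], TCP at [0.297, 0.606, 0.405] pointing down, gripper open.
Joint ranges: [-2.96, 2.96], [-0.34, 2.1], [-1.41, 1.46], [0.24, 2.44], [-1.37, 4.51], [0.17, 1.92], [-2.96, 2.96]. Speed limits (rad/s): [2.39, 2.39, 3.14, 3.14, 3.14, 3.14, 3.14].

## Interface

Orientations are given as a unit quaternion [w, x, y, z].
In Python, from station import bot gives the robot as it stands. The module is installed in compiled form; this text tells all that it offers.
- The arm moves only by the shell command python3 -m pendant 'ROWS' [FORCE]. ROWS is JSON, a list of rows, each a list of 5 numbers: the finger opening in m, from 0 to 0.0854, then the shift along the tool's x, y, z in m, then the turn about the tool's z in degrees. In form: [[jaw, x, y, z, yaw], ...]. A call has 1 to 12 rows; each row shifts and turns the commanded pose from where the row before left it, along the tool's axes as they then stand; what a row does not reach is not made up. A row lasts 1/12 s, in which the tool goes at most 41.7 mm and 7.16 degrees, less where a joint would pass 70% of its speed; a pose out of reach is approached as far as the arm can. A call with a gripper value outside its range is refused whole. The fingers move at their own pace and stop on an object; FORCE is the grip in N (left out, the last holds). Time passes only in rows, so rows that do not move let the fingers close. It gives the time, the measured TCP pose, the force, the opening and the grip force at its end, in the units of the state.
- bot.get_obs(): the state, without advancing time (a new reading comes with each control period).
- bot.read_camera(name): name is "scene" or "top" or "wrist"; returns (picture, depth): 400x640x3 uint8, blue, green, red; 400x640 float32, m along the optical axis (not along the pixel's ray), 0 where there is no reading.
- bot.camera_model(name): a dict with "intrinsics" (3x3 intrinsics, pixels), "R" (3x3) and "t" (3): a world point X has camera coordinates R X + t. Camera axes: x right, y down, z forward; pixel columns grow to the right and rows downward; lengths in m; the calibration is good to about 2 mm. The wrist camera is an equidistant fisheye: a pixel r from the principal point sees the ray r / f radians off the axis. A picture is of the moment at which its call begins: read the wrist's pose just before it. camera_model takes no time and is no camera call; for the wrist camera it gives the pose at the moment of the call.
- bot.hand_in(): hands the job in; it is judged then, once.
Trained networks look in the newest picture that a camera, given by its name, has taken for a name from the list of things; names that differ only in an ending like _2 or _b are one class to them, and where a whole thing is asked for, a point or a joint stands for the part that bears it (a point fixed in the world has none). Each returns a list of dicts, best first, with "score" (0 to 1); they miss things now and then, are a little off and sometimes report something else, mostly with a low value. They report only what shows in the picture. A call takes as long as a camera call. They do not tell look-alikes from the thing itself.
- bot.boxes_of(name, camera): "at" ([column, row] in pixels, amid what is visible of it).
- bot.trace(name, camera): "mask" (400x640 bool, what is visible of it) and "at" ([column, row] in pixels, amid what is visible of it).
- bot.pinpoint(name, camera): "at" ([column, row] in pixels: a listed point, or the origin of a listed thing).
The state is a dict: "t": time; "q": joint angles; "joint_vel": joint speeds; "joint_torque": joint torques, N m; "eef_pos": TCP position; "tool_rot": TCP orientation; "contact_force": force on the tool from outside, world axes, zero at the start; "torque": the same for the moment, N m; "gripper_width": opening from 0.0 (shut) to 1.0 (fully open); "grasp_force": force on a finger pad.
Only numpy, scipy, OpenCV 4.12 (cv2) and the standard library are available. Lean on these libraries where they do the work, as an engineer would, in place of code of your own. Each camera call takes 0.05 s, during which the arm holds its last target. There are 200 camera calls.

## Working session

There is one attempt and no reset: what is moved stays moved. The work goes in short steps, Python scripts to look and compute and a shell command to move; the robot and the scene stay as the last step left them, time stands still between calls to the robot, and variables do not carry over. Pictures are saved under pics/ and viewed, at most 10 in all, crops included, and the job is handed in when it is done.

```bash
mkdir -p pics; cat > h.py <<'E'
import numpy as np, cv2
from station import bot
from scipy.spatial.transform import Rotation as R
def ray(cam,uv,m=None):
    m=m or bot.camera_model(cam);K=np.array(m["intrinsics"]);Rm=np.array(m["R"]);t=np.array(m["t"])
    x=(uv[0]-K[0,2])/K[0,0];y=(uv[1]-K[1,2])/K[1,1]
    if cam=="wrist":
        r=np.hypot(x,y);d=np.array([x/r*np.sin(r),y/r*np.sin(r),np.cos(r)]) if r>1e-9 else np.array([0,0,1.])
    else: d=np.array([x,y,1.])
    return -Rm.T@t, Rm.T@d
def atz(cam,uv,z,m=None):
    o,d=ray(cam,uv,m);return o+d*(z-o[2])/d[2]
def pts(cam,mask,depth,m=None):
    m=m or bot.camera_model(cam);K=np.array(m["intrinsics"]);Rm=np.array(m["R"]);t=np.array(m["t"])
    v,u=np.nonzero(mask&(depth>0));z=depth[v,u]
    c=np.stack([(u-K[0,2])/K[0,0]*z,(v-K[1,2])/K[1,1]*z,z],1)
    return (c-t)@Rm
def pose():
    s=bot.get_obs();w=s["tool_rot"];r=R.from_quat([w[1],w[2],w[3],w[0]]).as_matrix()
    return np.array(s["eef_pos"]),r,s
def delta(target_tcp):
    p,r,s=pose();return np.round(r.T@(np.array(target_tcp)-p)*1000,1)
E
python3 - <<'E'
from h import *
np.set_printoptions(precision=4,suppress=True)
p,r,s=pose();print(s["t"],p,r)
for c in("top","scene"):
    im,d=bot.read_camera(c);cv2.imwrite(f"pics/{c}0.png",im);np.save(c+"d.npy",d)
    m=bot.camera_model(c);print(c,-np.array(m["R"]).T@m["t"])
    for n in ["photometer","slide","reagent","spill_tray","slide_tray","beaker","stock_jar","brown_bottle","spatula","weigh_dish","red_vial"]:
        L=bot.trace(n,c)[:2]
        for k in L:
            P=pts(c,k["mask"],d)
            if k["score"]<.25 or len(P)<5: continue
            top=np.percentile(P[:,2],95);Q=P[P[:,2]>top-.006]
            (cx,cy),wh,a=cv2.minAreaRect(Q[:,:2].astype(np.float32)*1000)
            print(c,n,round(k["score"],2),np.round(k["at"]),"ztop",round(top,3),"rect",round(cx),round(cy),np.round(wh),round(a,1))
for n in["slot","slide_grip","slide_mid","reagent_mid","spill_tray_in","slide_tray_in"]:
    for c in("top","scene"):
        for k in bot.pinpoint(n,c)[:2]: print(c,n,round(k["score"],2),np.round(k["at"],1), atz(c,k["at"],{"slot":.03,"slide_grip":.064,"slide_mid":.034,"reagent_mid":.05}.get(n,.003)))
E
```

```text
0.0 [0.2964 0.6061 0.4037] [[-0.8984  0.4393 -0.0007]
 [ 0.4393  0.8984 -0.0018]
 [-0.0001 -0.0019 -1.    ]]
top [ 0.4262 -0.0617  1.2405]
top photometer 0.57 [152. 252.] ztop 0.092 rect 498 387 [160. 202.] 8.3
top slide 0.82 [201. 243.] ztop 0.078 rect 517 254 [11. 23.] 10.2
top reagent 0.79 [229. 198.] ztop 0.101 rect 645 185 [22. 22.] 10.9
top reagent 0.78 [230. 233.] ztop 0.101 rect 532 179 [21. 21.] 88.6
top spill_tray 0.84 [399. 251.] ztop 0.014 rect 489 -273 [130. 129.] 89.9
top slide_tray 0.64 [327. 236.] ztop 0.013 rect 535 -77 [179. 119.] 9.0
top beaker 0.75 [355. 154.] ztop 0.09 rect 755 -152 [64. 65.] 76.0
top stock_jar 0.77 [322. 144.] ztop 0.082 rect 785 -70 [49. 51.] 89.7
top brown_bottle 0.87 [278. 142.] ztop 0.15 rect 788 62 [26. 26.] 3.1
top spatula 0.56 [473. 228.] ztop 0.009 rect 532 -487 [ 14. 172.] 88.7
top weigh_dish 0.79 [195. 162.] ztop 0.023 rect 742 292 [56. 57.] 31.8
top red_vial 0.65 [423. 169.] ztop 0.062 rect 719 -349 [27. 28.] 87.7
scene [ 1.2111 -0.1858  1.0595]
scene photometer 0.67 [473. 142.] ztop 0.093 rect 499 390 [163. 203.] 8.7
scene slide 0.55
[... 1202 characters left out ...]
 [186. 244.] [0.5115 0.3029 0.034 ]
top slide_mid 0.39 [394.6 249.8] [ 0.4944 -0.2628  0.034 ]
scene slide_mid 0.64 [442.  155.5] [0.5104 0.304  0.034 ]
top reagent_mid 0.91 [227.1 196. ] [0.6408 0.1924 0.05  ]
top reagent_mid 0.66 [229.9 230.7] [0.5458 0.1816 0.05  ]
scene reagent_mid 0.8 [405.1 168.4] [0.5417 0.1862 0.05  ]
scene reagent_mid 0.78 [423.3 200.8] [0.648 0.201 0.05 ]
top spill_tray_in 0.69 [399.  253.5] [ 0.4859 -0.2799  0.003 ]
scene spill_tray_in 0.67 [233.6 191.6] [ 0.4885 -0.2685  0.003 ]
top slide_tray_in 0.62 [324.  234.2] [ 0.54   -0.0721  0.003 ]
top slide_tray_in 0.39 [197.4 238.1] [0.5301 0.2813 0.003 ]
scene slide_tray_in 0.91 [307.7 194.1] [ 0.5375 -0.0763  0.003 ]
```

View pics/top0.png

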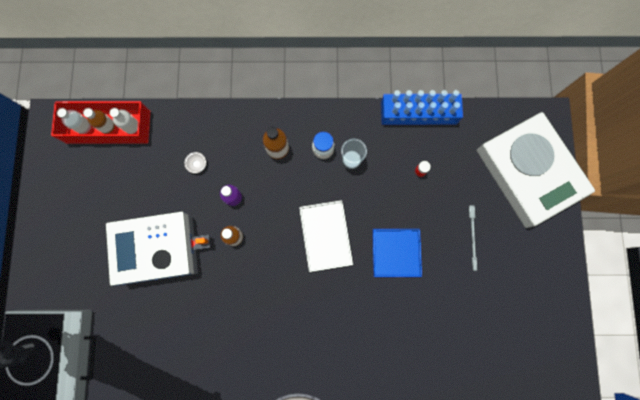

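View pics/scene0.png

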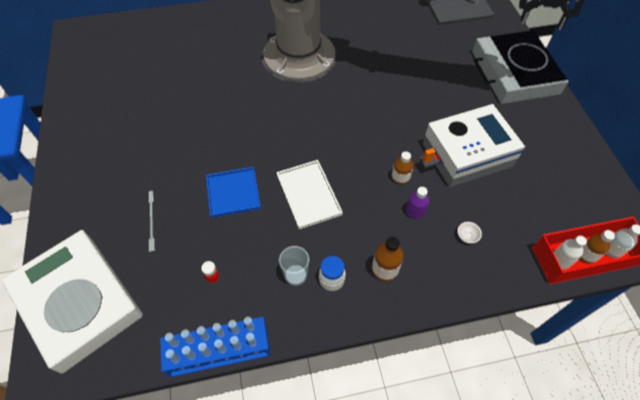

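Top view: the amber reagent is at (231,236), in front of the slide's tab at (201,241). A purple look-alike is at (231,195), the white tray at (326,236) and the blue tray at (397,253). The scene view agrees: amber (402,168), purple (418,203). I'll turn the tool to the slide's heading and go above the bottle.

```bash
python3 -m pendant '[[0.0854,0,0,0.009,6.9],[0.0854,0,0,0.009,6.9],[0.0854,0,0,0.009,6.9],[0.0854,0,0,0.009,6.9],[0.0854,0,0,0.009,6.9],[0.0854,0,0,0.009,6.9],[0.0854,0,0,0.009,6.9],[0.0854,0,0,0.009,6.9]]' 40
python3 -m pendant '[[0.0854,-0.03,0.0114,0,0],[0.0854,-0.03,0.0114,0,0],[0.0854,-0.03,0.0114,0,0],[0.0854,-0.03,0.0114,0,0],[0.0854,-0.03,0.0114,0,0],[0.0854,-0.03,0.0114,0,0],[0.0854,-0.03,0.0114,0,0],[0.0854,-0.03,0.0114,0,0],[0.0854,-0.03,0.0114,0,0],[0.0854,-0.03,0.0114,0,0],[0.0854,-0.03,0.0114,0,0],[0.0854,-0.03,0.0114,0,0]]'
python3 -m pendant '[[0.0854,-0.03,0.0114,0,0],[0.0854,-0.03,0.0114,0,0],[0.0854,-0.03,0.0114,0,0],[0.0854,0,0,0,0],[0.0854,0,0,0,0]]'
python3 - <<'E'
from h import *
np.set_printoptions(precision=4,suppress=True)
p,r,s=pose();m=bot.camera_model("wrist");im,d=bot.read_camera("wrist");cv2.imwrite("pics/w1.png",im)
print(s["t"],p,r,s["q"],m["intrinsics"],-np.array(m["R"]).T@m["t"])
for n,z in (("reagent_mid",.05),("slide_grip",.064),("slot",.03),("reagent",0)):
    for k in bot.pinpoint(n,"wrist")[:2]: print(n,round(k["score"],2),np.round(k["at"],1),atz("wrist",k["at"],z,m))
print(delta([.534,.180,.33]))
E
```

```text
t: 2.47
eef_pos: [0.2965, 0.6064, 0.3323]
tool_rot: [-0.0, 0.653, 0.757, 0.0]
contact_force: [0.1, 0.6, -0.6]
gripper_width: 0.997
grasp_force: 0.0
t: 3.47
eef_pos: [0.487, 0.27, 0.3329]
tool_rot: [-0.0, 0.651, 0.759, 0.0]
contact_force: [0.5, 1.0, -0.1]
gripper_width: 0.996
grasp_force: 0.0
t: 3.88
eef_pos: [0.5349, 0.1854, 0.3329]
tool_rot: [0.0, 0.653, 0.757, 0.0]
contact_force: [0.4, 1.1, 0.1]
gripper_width: 1.0
grasp_force: 0.0
3.8833 [0.5349 0.1854 0.3329] [[-0.1474  0.9891  0.0007]
 [ 0.9891  0.1474 -0.0004]
 [-0.0005  0.0007 -1.    ]] [-0.7071  0.3916  0.3333  1.9078 -0.1636  0.8679 -0.1432] [[309.7069   0.     327.2382]
 [  0.     309.7069 203.4558]
 [  0.       0.       1.    ]] [0.5248 0.2491 0.3028]
reagent_mid 0.98 [327.2 205.2] [0.5352 0.1807 0.05  ]
reagent_mid 0.85 [454.6 214.7] [0.6508 0.1886 0.05  ]
slide_grip 0.95 [323.6 110.4] [0.521  0.2579 0.064 ]
slot 0.73 [322.2  78.4] [0.5151 0.2871 0.03  ]
reagent 0.8 [437.5 203.2] [0.6524 0.1863 0.    ]
reagent 0.65 [327.6 192.8] [0.5358 0.1799 0.    ]
[-9.2 -0.7  2.6]
```

View pics/w1.png

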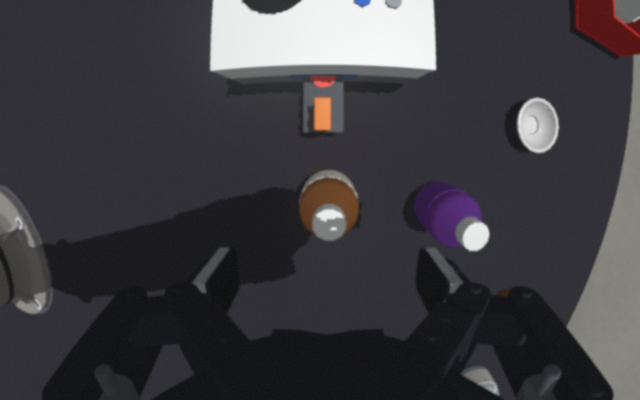

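The wrist view has the amber bottle centred at (328,205) between the open fingers, with the purple one clear to the right at (455,215) and the orange tab ahead at (323,112). I'll descend, checking the pose partway.

```bash
python3 -m pendant '[[0.08,-0.003,0,0.012,0],[0.08,-0.003,0,0.015,0],[0.08,0,0,0.015,0],[0.08,0,0,0.015,0],[0.08,0,0,0.008,0],[0.08,0,0,0,0],[0.08,0,0,0,0]]' 40
python3 -c "
from h import *
print(pose()[0],delta([.5355,.181,.205]))"
```

```text
t: 4.72
eef_pos: [0.5346, 0.1819, 0.2673]
tool_rot: [-0.0, 0.651, 0.759, -0.0]
contact_force: [0.6, -1.6, 0.1]
gripper_width: 0.935
grasp_force: 0.0
[0.53463906 0.18186414 0.26725198] [-1.   0.8 62.3]
```

```bash
python3 -m pendant '[[0.08,-0.001,0.0008,0.015,0],[0.08,0,0,0.015,0],[0.08,0,0,0.015,0],[0.08,0,0,0.012,0],[0.08,0,0,0.005,0],[0.08,0,0,0,0],[0.08,0,0,0,0]]' 40
python3 -m pendant '[[0.06,0,0,0,0],[0.045,0,0,0,0],[0.045,0,0,0,0],[0.045,0,0,0,0],[0.045,0,0,0,0],[0.045,0,0,0,0]]' 40
python3 -c "
from h import *
print(pose()[0])"
```

```text
t: 5.3
eef_pos: [0.5361, 0.1809, 0.2061]
tool_rot: [0.0, 0.651, 0.759, 0.0]
contact_force: [-0.1, 0.3, -0.0]
gripper_width: 0.937
grasp_force: 0.0
t: 5.8
eef_pos: [0.5362, 0.1809, 0.2068]
tool_rot: [0.0, 0.651, 0.759, 0.001]
contact_force: [-0.5, -0.0, 4.8]
gripper_width: 0.569
grasp_force: 41.1
[0.53619347 0.1809302  0.20677962]
```

```bash
python3 -m pendant '[[0.045,0,0,-0.005,0],[0.045,0,0,-0.01,0],[0.045,0,0,-0.015,0],[0.045,0,0,-0.015,0],[0.045,0,0,-0.015,0],[0.045,0,0,-0.01,0],[0.045,0,0,-0.005,0],[0.045,0,0,0,0]]' 40
python3 -m pendant '[[0.045,-0.008,-0.002,0,0],[0.045,-0.016,-0.004,0,0],[0.045,-0.024,-0.006,0,0],[0.045,-0.026,-0.007,0,0],[0.045,-0.026,-0.007,0,0],[0.045,-0.026,-0.007,0,0],[0.045,-0.026,-0.007,0,0],[0.045,-0.026,-0.007,0,0],[0.045,-0.026,-0.007,0,0],[0.045,-0.026,-0.007,0,0],[0.045,-0.026,-0.007,0,0],[0.045,-0.026,-0.007,0,0]]'
python3 -m pendant '[[0.045,-0.026,-0.007,0,0],[0.045,-0.026,-0.007,0,0],[0.045,-0.026,-0.007,0,0],[0.045,-0.026,-0.007,0,0],[0.045,-0.024,-0.006,0,0],[0.045,-0.016,-0.004,0,0],[0.045,-0.008,-0.002,0,0],[0.045,0,0,0,0],[0.045,0,0,0,0]]'
python3 - <<'E'
from h import *
np.set_printoptions(precision=4,suppress=True)
p,r,s=pose();print(s["q"])
im,d=bot.read_camera("scene");cv2.imwrite("pics/s2.png",cv2.resize(im[100:300,150:450],(750,500)))
t=np.load("topd.npy")
m=bot.camera_model("top");k=np.zeros((400,640),bool);k[240:266,386:412]=1
print("tray floor z",np.median(pts("top",k,t)[:,2]))
k[:]=0;k[225:246,314:338]=1;print("white floor",np.median(pts("top",k,t)[:,2]))
k[:]=0;k[300:320,250:400]=1;print("bench",np.median(pts("top",k,t)[:,2]))
print(p,delta([.490,-.273,.2068+.003]))
E
```

```text
t: 6.47
eef_pos: [0.5361, 0.1809, 0.2821]
tool_rot: [0.0, 0.651, 0.759, 0.001]
contact_force: [-0.2, 0.0, -2.1]
gripper_width: 0.569
grasp_force: 41.9
t: 7.47
eef_pos: [0.5033, -0.1111, 0.2798]
tool_rot: [-0.001, 0.651, 0.759, -0.001]
contact_force: [0.8, -0.2, -1.0]
gripper_width: 0.565
grasp_force: 41.9
t: 8.22
eef_pos: [0.4877, -0.2652, 0.28]
tool_rot: [-0.001, 0.651, 0.759, -0.0]
contact_force: [0.1, 0.9, -1.3]
gripper_width: 0.567
grasp_force: 41.9
[ 0.094   0.4573  0.3726  1.9725 -0.2372  0.7551  0.758 ]
tray floor z 0.003635346312382896
white floor 0.0036862981092679573
bench -1.4643480859051987e-05
[ 0.4877 -0.2652  0.28  ] [-8.9  0.6 70.3]
```

View pics/s2.png

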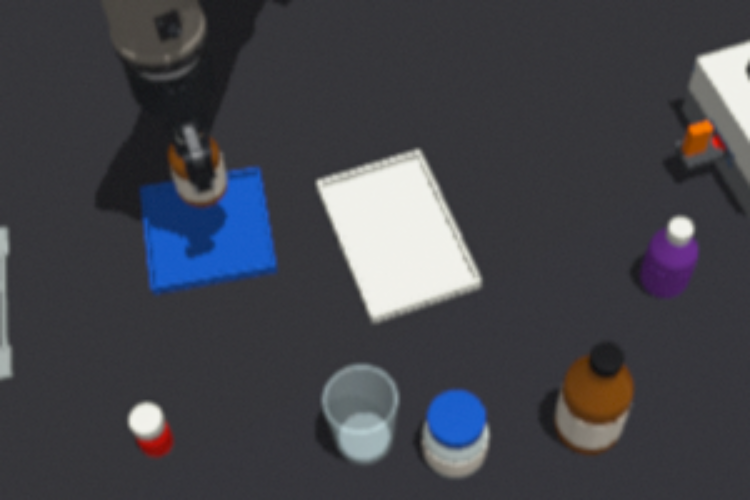

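The amber bottle is upright in the gripper above the blue tray (crop about 197,170), and the white tray is empty. Next I'll lower the bottle, going slowly at the end.

```bash
python3 -m pendant '[[0.045,-0.003,0,0.005,0],[0.045,-0.004,0,0.01,0],[0.045,-0.002,0,0.015,0],[0.045,0,0,0.015,0],[0.045,0,0,0.01,0],[0.045,0,0,0.007,0],[0.045,0,0,0.002,0],[0.045,0,0,0,0],[0.045,0,0,0,0]]' 40
python3 -m pendant '[[0.045,0,0,0.001,0],[0.045,0,0,0.001,0],[0.045,0,0,0.001,0],[0.045,0,0,0,0],[0.045,0,0,0,0]]'
```

```text
t: 9.02
eef_pos: [0.4897, -0.2746, 0.217]
tool_rot: [0.0, 0.651, 0.759, 0.0]
contact_force: [-0.5, -0.1, -0.8]
gripper_width: 0.566
grasp_force: 41.8
t: 9.43
eef_pos: [0.4895, -0.2745, 0.2138]
tool_rot: [0.0, 0.651, 0.759, 0.0]
contact_force: [0.2, -0.2, -3.1]
gripper_width: 0.565
grasp_force: 41.9
```

```bash
python3 -m pendant '[[0.045,0,0,0.001,0],[0.045,0,0,0.001,0],[0.045,0,0,0,0],[0.045,0,0,0,0]]'
python3 -m pendant '[[0.045,0,0,0.0008,0],[0.045,0,0,0,0],[0.045,0,0,0,0]]'
```

```text
t: 9.77
eef_pos: [0.4894, -0.2745, 0.2116]
tool_rot: [-0.0, 0.651, 0.759, -0.0]
contact_force: [-0.1, 0.8, -1.5]
gripper_width: 0.568
grasp_force: 41.9
t: 10.02
eef_pos: [0.4894, -0.2745, 0.2108]
tool_rot: [-0.0, 0.651, 0.759, 0.0]
contact_force: [0.5, 0.0, -2.2]
gripper_width: 0.57
grasp_force: 41.9
```

```bash
python3 -m pendant '[[0.045,0,0,0.0006,0],[0.045,0,0,0,0],[0.045,0,0,0,0]]'
python3 -m pendant '[[0.045,0,0,0.0006,0],[0.045,0,0,0,0],[0.045,0,0,0,0]]'
```

```text
t: 10.27
eef_pos: [0.4894, -0.2746, 0.2108]
tool_rot: [-0.0, 0.651, 0.759, 0.0]
contact_force: [-2.2, 1.3, 6.1]
gripper_width: 0.57
grasp_force: 42.5
t: 10.52
eef_pos: [0.4894, -0.2746, 0.2107]
tool_rot: [-0.0, 0.651, 0.759, 0.0]
contact_force: [-3.9, 2.1, 12.7]
gripper_width: 0.568
grasp_force: 43.3
```

Contact made. I'll back off the push, open slowly, and rise straight up.

```bash
python3 -m pendant '[[0.045,0,0,-0.0008,0],[0.049,0,0,0,0],[0.052,0,0,0,0],[0.056,0,0,0,0],[0.062,0,0,0,0],[0.07,0,0,0,0],[0.075,0,0,0,0],[0.08,0,0,0,0],[0.08,0,0,0,0]]'
python3 -m pendant '[[0.08,0,0,-0.005,0],[0.08,0,0,-0.015,0],[0.08,0,0,-0.02,0],[0.08,0,0,-0.025,0],[0.08,0,0,-0.025,0],[0.08,0,0,-0.025,0],[0.08,0,0,0,0],[0.08,0,0,0,0]]'
python3 - <<'E'
from h import *
np.set_printoptions(precision=4,suppress=True)
im,d=bot.read_camera("scene");k=bot.trace("reagent","scene")
for q in k[:3]:
    P=pts("scene",q["mask"],d);top=np.percentile(P[:,2],95);print(q["score"],q["at"],top,P[P[:,2]>top-.006].mean(0))
print(pose()[0],delta([.519,.255,.33]))
E
```

```text
t: 11.27
eef_pos: [0.4894, -0.2745, 0.2105]
tool_rot: [0.0, 0.651, 0.759, 0.0]
contact_force: [-0.2, -0.1, 0.3]
gripper_width: 0.936
grasp_force: 0.0
t: 11.93
eef_pos: [0.4898, -0.2748, 0.3272]
tool_rot: [0.002, 0.651, 0.759, 0.001]
contact_force: [0.0, 0.0, -0.6]
gripper_width: 0.94
grasp_force: 0.0
0.84 [416.2, 201.9] 0.10075025990287081 [0.6484 0.1866 0.1002]
0.82 [231.6, 182.8] 0.1028752842651567 [ 0.494  -0.2728  0.1034]
[ 0.4891 -0.2742  0.325 ] [518.5 110.   -4.7]
```

```bash
python3 -m pendant '[[0.06,0.01,0.003,0,0],[0.06,0.02,0.005,0,0],[0.06,0.03,0.007,0,0],[0.06,0.03,0.007,0,0],[0.06,0.03,0.007,0,0],[0.06,0.03,0.007,0,0],[0.06,0.03,0.007,0,0],[0.06,0.03,0.007,0,0],[0.06,0.03,0.007,0,0],[0.06,0.03,0.007,0,0],[0.06,0.03,0.007,0,0],[0.06,0.03,0.007,0,0]]'
python3 -m pendant '[[0.06,0.03,0.007,0,0],[0.06,0.03,0.006,0,0],[0.06,0.03,0.006,0,0],[0.06,0.03,0.006,0,0],[0.06,0.02,0.005,0,0],[0.06,0.01,0.003,0,0],[0.06,0,0,0,0],[0.06,0,0,0,0],[0.06,0,0,0,0]]'
python3 - <<'E'
from h import *
np.set_printoptions(precision=4,suppress=True)
p,r,s=pose();m=bot.camera_model("wrist");im,d=bot.read_camera("wrist");cv2.imwrite("pics/w3.png",im)
print(s["t"],p,r,-np.array(m["R"]).T@m["t"])
for n,z in (("slide_grip",.064),("slot",.03)):
    for k in bot.pinpoint(n,"wrist")[:2]: print(n,round(k["score"],2),np.round(k["at"],1),atz("wrist",k["at"],z,m))
# orange tab top, z=.078
hsv=cv2.cvtColor(im,cv2.COLOR_BGR2HSV);mk=cv2.inRange(hsv,(7,130,120),(20,255,255))
n,l,st,c=cv2.connectedComponentsWithStats(mk)
for i in np.argsort(-st[1:,4])[:3]+1: 
    if st[i,4]<40: continue
    cs=cv2.findContours((l==i).astype(np.uint8),0,1)[0][0][:,0,:]
    W=np.array([atz("wrist",q,.078,m)[:2] for q in cs])*1000
    print(st[i],c[i],cv2.minAreaRect(W.astype(np.float32)))
E
```

```text
t: 13.03
eef_pos: [0.5155, 0.0658, 0.3244]
tool_rot: [-0.001, 0.651, 0.759, -0.001]
contact_force: [0.2, -0.0, 0.2]
gripper_width: 0.701
grasp_force: 0.0
t: 13.78
eef_pos: [0.5261, 0.2148, 0.325]
tool_rot: [0.0, 0.652, 0.758, -0.001]
contact_force: [-0.6, 0.7, 0.3]
gripper_width: 0.706
grasp_force: 0.0
13.7833 [0.5261 0.2148 0.325 ] [[-0.1497  0.9887 -0.0009]
 [ 0.9887  0.1497 -0.0015]
 [-0.0014 -0.0012 -1.    ]] [0.5159 0.2784 0.2949]
slide_grip 0.76 [329.9 155.2] [0.5214 0.2543 0.064 ]
slot 0.89 [327.9 112.3] [0.515  0.2868 0.03  ]
[321 138  17  36 600] [329.0017 155.4967] ((520.5047607421875, 255.35617065429688), (11.334883689880371, 24.830461502075195), 8.602139472961426)
```

View pics/w3.png

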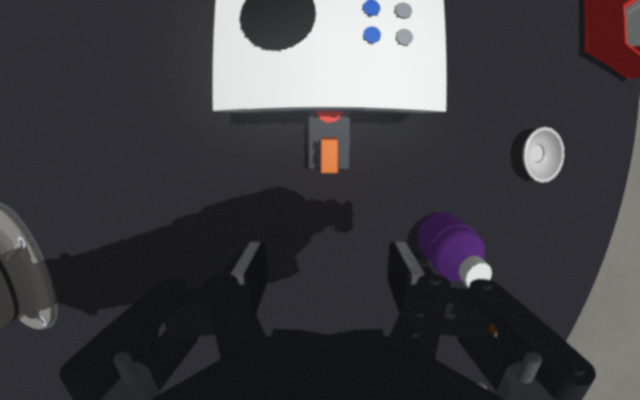

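The wrist view shows the orange tab at (329,155), clear and aligned with the tool. Measured at (0.5205, 0.2550), yaw 98.6°.

```bash
python3 -m pendant '[[0.05,0.01,0,0,0],[0.05,0.015,0,0.01,0],[0.05,0.01,0,0.015,0],[0.05,0.003,0,0.015,0],[0.05,0,0,0.015,0],[0.05,0,0,0.015,0],[0.05,0,0,0,0],[0.05,0,0,0,0],[0.05,0,0,0,0]]'
python3 -c "
from h import *
print(pose()[0],delta([.5205,.2547,.219]))"
```

```text
t: 14.68
eef_pos: [0.5205, 0.2551, 0.2558]
tool_rot: [-0.0, 0.651, 0.759, 0.0]
contact_force: [-0.1, 0.0, -0.3]
gripper_width: 0.583
grasp_force: 0.0
[0.52049845 0.25510615 0.25584795] [-0.4 -0.1 36.8]
```

```bash
python3 -m pendant '[[0.04,0,0,0.01,0],[0.035,0,0,0.012,0],[0.035,0,0,0.01,0],[0.035,0,0,0.005,0],[0.03,0,0,0,0],[0.025,0,0,0,0],[0.022,0,0,0,0]]' 25
python3 -m pendant '[[0.018,0,0,0,0],[0.015,0,0,0,0],[0.013,0,0,0,0],[0.011,0,0,0,0],[0.009,0,0,0,0],[0.007,0,0,0,0],[0.007,0,0,0,0]]' 25
python3 -c "
from h import *
p,r,s=pose();print(p,r.T@s['contact_force'],s['torque'])"
```

```text
t: 15.27
eef_pos: [0.5206, 0.2543, 0.2186]
tool_rot: [0.0, 0.651, 0.759, 0.0]
contact_force: [0.1, 0.3, 0.1]
gripper_width: 0.259
grasp_force: 0.0
t: 15.85
eef_pos: [0.5206, 0.2544, 0.2188]
tool_rot: [0.0, 0.651, 0.759, 0.0]
contact_force: [-0.2, -0.9, 4.5]
gripper_width: 0.136
grasp_force: 24.9
[0.52057293 0.25438021 0.21883244] [-0.84996031 -0.32110681 -4.53394389] [0.03192344 0.12146351 0.06347208]
```

```bash
python3 -m pendant '[[0.007,0,0,-0.0003,0],[0.007,0,0,0,0],[0.007,-0.001,0,0,0],[0.007,-0.002,0,0,0],[0.007,-0.002,0,0,0],[0.007,-0.002,0,0,0],[0.007,-0.002,0,0,0]]' 35
python3 -c "
from h import *
p,r,s=pose();print(p,r.T@s['contact_force'],s['torque'],s['gripper_width'])"
```

```text
t: 16.43
eef_pos: [0.5218, 0.2453, 0.2188]
tool_rot: [-0.0, 0.651, 0.759, 0.0]
contact_force: [-0.6, 2.4, 1.0]
gripper_width: 0.128
grasp_force: 36.8
[0.52181636 0.24534207 0.21884482] [ 2.44047992 -0.20750262 -1.03911135] [0.49315502 0.02480418 0.00459094] 0.12819055023152465
```

```bash
python3 -m pendant '[[0.007,-0.003,0,0,0],[0.007,-0.003,0,0,0],[0.007,-0.003,0,0,0],[0.007,-0.003,0,0,0],[0.007,-0.003,0,0,0],[0.007,-0.003,0,0,0],[0.007,-0.003,0,0,0],[0.007,-0.003,0,0,0],[0.007,-0.003,0,0,0],[0.007,-0.003,0,0,0]]' 35
python3 -c "
from h import *
p,r,s=pose();print(p,r.T@s['contact_force'],s['torque'],s['gripper_width'])"
```

```text
t: 17.27
eef_pos: [0.5264, 0.2154, 0.2187]
tool_rot: [-0.0, 0.651, 0.759, -0.0]
contact_force: [-0.0, 0.1, 1.5]
gripper_width: 0.139
grasp_force: 36.7
[0.52635424 0.21540346 0.21874551] [ 0.13273158 -0.02526099 -1.51294807] [ 0.35543486 -0.02023729  0.00993584] 0.13903287455635505
```

```bash
python3 -m pendant '[[0.007,-0.003,0,0,0],[0.007,-0.003,0,0,0],[0.007,-0.003,0,0,0],[0.007,-0.003,0,0,0],[0.007,-0.003,0,0,0],[0.007,-0.003,0,0,0],[0.007,-0.003,0,0,0],[0.007,-0.003,0,0,0],[0.007,-0.003,0,0,0],[0.007,-0.003,0,0,0],[0.007,-0.003,0,0,0]]' 35
python3 -m pendant '[[0.007,-0.003,0,0,0],[0.007,-0.004,0,0,0],[0.007,-0.005,0,0,0],[0.007,-0.006,0,0,0],[0.007,-0.006,0,0,0],[0.007,-0.006,0,0,0],[0.007,-0.003,0,0,0],[0.007,0,0,0,0],[0.007,0,0,0,0]]'
python3 - <<'E'
from h import *
p,r,s=pose();print(p,s["t"])
m=bot.camera_model("wrist");im,d=bot.read_camera("wrist");im2,d2=bot.read_camera("scene")
cv2.imwrite("pics/c4.png",np.hstack([cv2.resize(im[:,160:480],(400,500)),cv2.resize(im2[110:230,350:446],(400,500))]))
E
```

```text
t: 18.18
eef_pos: [0.5314, 0.1827, 0.2187]
tool_rot: [0.0, 0.651, 0.759, -0.0]
contact_force: [-0.5, -0.6, -0.7]
gripper_width: 0.135
grasp_force: 36.5
t: 18.93
eef_pos: [0.5364, 0.1504, 0.2188]
tool_rot: [-0.0, 0.651, 0.759, 0.0]
contact_force: [-0.2, -0.1, 0.0]
gripper_width: 0.134
grasp_force: 36.5
[0.53643542 0.15036941 0.21881993] 18.9333
```

View pics/c4.png

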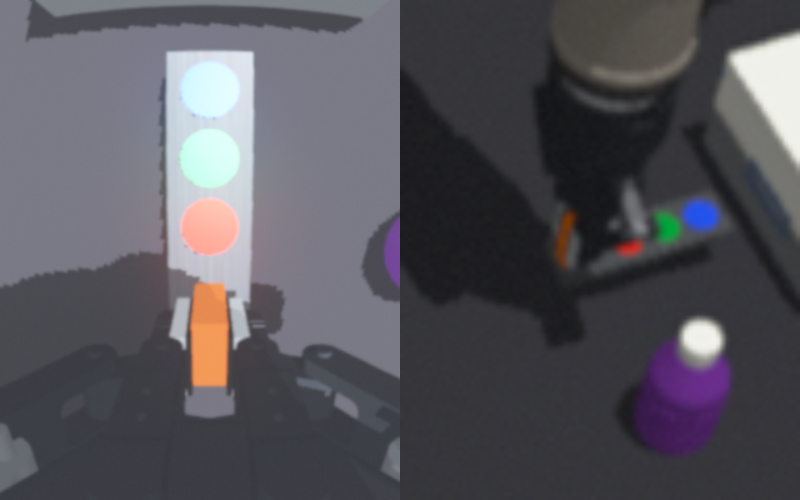

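The slide is fully out and level, with all three windows visible ahead of the tab and a clear gap to the photometer. I'll lift, carry it over the white tray, and turn 90°.

```bash
python3 -m pendant '[[0.007,0,0,-0.004,0],[0.007,0,0,-0.01,0],[0.007,0,0,-0.015,0],[0.007,0,0,-0.015,0],[0.007,0,0,-0.015,0],[0.007,0,0,-0.01,0],[0.007,0,0,-0.005,0],[0.007,0,0,0,0]]' 45
python3 -m pendant '[[0.007,-0.008,-0.003,0,0],[0.007,-0.018,-0.006,0,0],[0.007,-0.024,-0.009,0,0],[0.007,-0.024,-0.009,0,0],[0.007,-0.024,-0.009,0,0],[0.007,-0.024,-0.009,0,0],[0.007,-0.024,-0.009,0,0],[0.007,-0.024,-0.009,0,0],[0.007,-0.024,-0.008,0,0],[0.007,-0.018,-0.006,0,0],[0.007,-0.008,-0.003,0,0],[0.007,0,0,0,0]]'
python3 -m pendant '[[0.007,0,0,0,3],[0.007,0,0,0,5],[0.007,0,0,0,5],[0.007,0,0,0,5],[0.007,0,0,0,5],[0.007,0,0,0,5],[0.007,0,0,0,5],[0.007,0,0,0,5],[0.007,0,0,0,5],[0.007,0,0,0,5],[0.007,0,0,0,5],[0.007,0,0,0,5]]'
python3 -m pendant '[[0.007,0,0,0,5],[0.007,0,0,0,5],[0.007,0,0,0,5],[0.007,0,0,0,5],[0.007,0,0,0,5],[0.007,0,0,0,4],[0.007,0,0,0,2],[0.007,0,0,0,1],[0.007,0,0,0,0],[0.007,0,0,0,0]]'
python3 - <<'E'
from h import *
np.set_printoptions(precision=4,suppress=True)
p,r,s=pose();print(p,r,s["q"])
im,d=bot.read_camera("top")
for n in("slide_tray","slide"):
  for k in bot.trace(n,"top")[:1]:
    P=pts("top",k["mask"],d);print(n,k["score"],k["at"],len(P),cv2.minAreaRect(P[:,:2].astype(np.float32)*1000),np.percentile(P[:,2],[5,50,95]))
print(delta([.4915,-.0827,.1888+.0036]))
E
```

```text
t: 19.7
eef_pos: [0.5367, 0.1508, 0.2943]
tool_rot: [0.0, 0.651, 0.759, 0.001]
contact_force: [0.8, 0.5, -0.5]
gripper_width: 0.133
grasp_force: 46.1
t: 20.7
eef_pos: [0.4897, -0.0814, 0.2922]
tool_rot: [-0.0, 0.653, 0.758, -0.001]
contact_force: [0.7, 0.0, -0.5]
gripper_width: 0.136
grasp_force: 46.1
t: 21.7
eef_pos: [0.4909, -0.0773, 0.2923]
tool_rot: [-0.0, 0.938, 0.347, -0.0]
contact_force: [-0.3, -0.1, -0.8]
gripper_width: 0.136
grasp_force: 46.2
t: 22.53
eef_pos: [0.4908, -0.0782, 0.2925]
tool_rot: [-0.0, 0.997, 0.077, -0.0]
contact_force: [-0.3, 1.4, -0.3]
gripper_width: 0.134
grasp_force: 46.2
[ 0.4908 -0.0782  0.2925] [[ 0.988   0.1542 -0.0005]
 [ 0.1542 -0.988   0.0002]
 [-0.0005 -0.0002 -1.    ]] [-0.5213  0.405   0.6881  2.1112 -0.3772  0.7474 -1.0072]
slide_tray 0.63 [325.7, 207.1] 442 ((599.3255004882812, -66.33711242675781), (48.614681243896484, 118.60218048095703), 10.475587844848633) [-0.      0.0045  0.0142]
[  0.1   4.  100.3]
```

```bash
python3 -m pendant '[[0.007,0,0.001,0.005,0],[0.007,0,0.002,0.01,0],[0.007,0,0.001,0.015,0],[0.007,0,0,0.015,0],[0.007,0,0,0.015,0],[0.007,0,0,0.015,0],[0.007,0,0,0.01,0],[0.007,0,0,0.004,0],[0.007,0,0,0.001,0],[0.007,0,0,0,0],[0.007,0,0,0,0]]'
python3 - <<'E'
from h import *
m=bot.camera_model("wrist");im,d=bot.read_camera("wrist");im2,d2=bot.read_camera("scene")
cv2.imwrite("pics/c5.png",np.hstack([cv2.resize(im[:,160:480],(400,500)),cv2.resize(im2[130:250,262:358],(400,500))]))
print(delta([.4915,-.0827,.1888+.0036]))
E
```

```text
t: 23.6
eef_pos: [0.4916, -0.0831, 0.2033]
tool_rot: [0.0, 0.997, 0.076, 0.001]
contact_force: [-0.2, -0.5, -0.9]
gripper_width: 0.132
grasp_force: 46.2
[-0.1 -0.3 11. ]
```

View pics/c5.png

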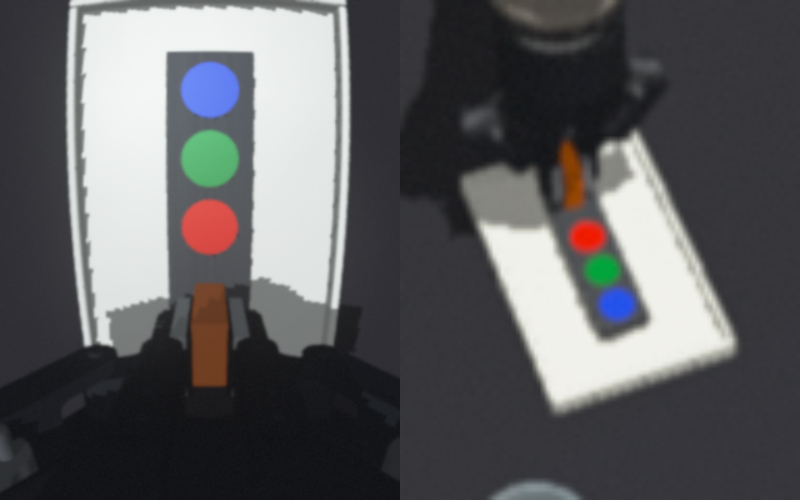

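The slide is over the white tray's interior, aligned and centred across its width. Lowering slowly.

```bash
python3 -m pendant '[[0.007,0,0,0.003,0],[0.007,0,0,0.003,0],[0.007,0,0,0.0015,0],[0.007,0,0,0.001,0],[0.007,0,0,0,0],[0.007,0,0,0,0]]'
python3 -m pendant '[[0.007,0,0,0.0008,0],[0.007,0,0,0,0],[0.007,0,0,0,0]]'
python3 -m pendant '[[0.007,0,0,0.0008,0],[0.007,0,0,0,0],[0.007,0,0,0,0]]'
```

```text
t: 24.2
eef_pos: [0.4913, -0.083, 0.1942]
tool_rot: [0.0, 0.997, 0.076, -0.0]
contact_force: [-1.9, 0.8, -0.4]
gripper_width: 0.131
grasp_force: 46.2
t: 24.45
eef_pos: [0.4913, -0.083, 0.1935]
tool_rot: [-0.0, 0.997, 0.076, -0.0]
contact_force: [-0.9, -0.5, -0.3]
gripper_width: 0.133
grasp_force: 46.2
t: 24.7
eef_pos: [0.4914, -0.0831, 0.193]
tool_rot: [-0.0, 0.997, 0.076, 0.0]
contact_force: [-0.9, -0.4, 5.0]
gripper_width: 0.133
grasp_force: 47.0
```

```bash
python3 -m pendant '[[0.007,0,0,0.0004,0],[0.007,0,0,0,0],[0.007,0,0,0,0]]' 20
python3 -m pendant '[[0.011,0,0,0,0],[0.013,0,0,0,0],[0.016,0,0,0,0],[0.02,0,0,0,0],[0.026,0,0,0,0],[0.032,0,0,0,0],[0.036,0,0,0,0],[0.036,0,0,0,0]]'
python3 -m pendant '[[0.036,0,0,-0.003,0],[0.036,0,0,-0.008,0],[0.036,0,0,-0.015,0],[0.036,0,0,-0.02,0],[0.036,0,0,-0.025,0],[0.036,0,0,-0.025,0],[0.036,0,0,-0.025,0],[0.036,0,0,-0.025,0],[0.036,-0.02,0,-0.01,0],[0.036,0,0,0,0],[0.036,0,0,0,0]]'
python3 - <<'E'
from h import *
im,d=bot.read_camera("scene");cv2.imwrite("pics/s6.png",cv2.resize(im[100:300,150:450],(750,500)))
for n in("reagent","slide","slide_tray"):
  for q in bot.trace(n,"scene")[:2]:
    P=pts("scene",q["mask"],d);top=np.percentile(P[:,2],95);print(n,round(q["score"],2),np.round(q["at"]),round(top,3),P[P[:,2]>top-.006].mean(0).round(3))
    if n=="slide":
        z=P[(P[:,2]<.03)];c=cv2.minAreaRect(z[:,:2].astype(np.float32)*1000);print(c,np.percentile(z[:,2],[10,50,90]).round(4))
E
```

```text
t: 24.95
eef_pos: [0.4914, -0.0831, 0.193]
tool_rot: [-0.0, 0.997, 0.076, 0.0]
contact_force: [-2.4, 0.5, 11.5]
gripper_width: 0.134
grasp_force: 48.2
t: 25.62
eef_pos: [0.4913, -0.083, 0.1922]
tool_rot: [0.0, 0.997, 0.076, -0.0]
contact_force: [0.0, 0.2, 0.1]
gripper_width: 0.423
grasp_force: 0.0
t: 26.53
eef_pos: [0.471, -0.0862, 0.3491]
tool_rot: [-0.001, 0.997, 0.076, 0.001]
contact_force: [1.0, 0.3, -0.5]
gripper_width: 0.421
grasp_force: 0.0
reagent 0.93 [230. 182.] 0.105 [ 0.489 -0.273  0.104]
reagent 0.57 [416. 203.] 0.102 [0.648 0.187 0.101]
slide 0.88 [306. 192.] 0.051 [ 0.494 -0.082  0.052]
((531.1078491210938, -75.99749755859375), (130.7586212158203, 33.60801315307617), 8.474637985229492) [0.0104 0.0132 0.0166]
slide 0.4 [390. 260.] 0.151 [0.79  0.063 0.15 ]
((772.4342041015625, 76.70873260498047), (70.87059020996094, 107.68161010742188), 43.78973388671875) [0.0013 0.0142 0.0277]
slide_tray 0.95 [308. 197.] 0.016 [ 0.54  -0.075  0.015]
```

View pics/s6.png

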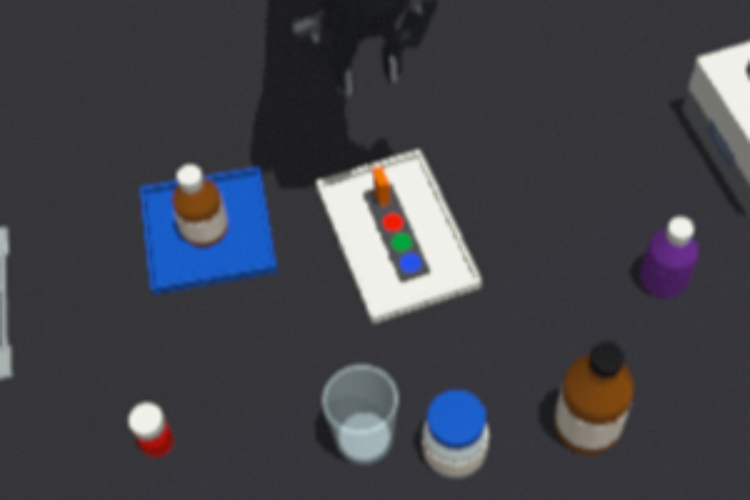

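The bottle stands upright in the blue tray (crop about 200,205). The slide lies flat, tab up, inside the white tray (crop about 398,235), the gripper is clear, and the bystanders in view have not moved.

```bash
python3 -c "
from h import *
print(bot.hand_in())"
```

```text
the job is handed in; nothing more can be done
None
```

I moved the amber bottle upright onto the blue tray, then drew the slide out straight and level and laid it flat, tab up, in the white tray; I handed the job in at about 27 s of the 69 s limit, but the judge's verdict was not shown.

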